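Swing down the dish cabinet's hatch with the hook pole

TASK

Open the benchtop dish cabinet: pick up the hook pole (not the straight one), catch the hook in the steel eye on the hatch, and gently swing the hatch all the way down to its stop. Then unhook the pole and lay it down on the worktop; touch the cabinet with nothing but the pole, and leave the other things where they are.

Things in the scene. Friction and masses are not known exactly. Their poses are not given: they have to be found in the camera images.
- cabinet: White benchtop cabinet, 160 deep (x) x 260 wide (y) x 310 high, fixed, with a pale windowed drop-front hatch on its front (own -x side), yaw within 0.2 rad of facing the robot. Origin: centre of its underside. Plinth front at own x = -68. The roof juts out as a visor to own x = -128, its underside at z = 298, so the eye cannot be reached from above.
- hatch_hinge (a point): Middle of the hatch's hinge line, in the cabinet frame at (-74, 0, 140) mm. The hinge runs along the cabinet's y axis, at the lower edge of the hatch.
- hatch (a joint): Hatch angle in rad: 0 shut (upright), 1.52 fully down (level, at its stop); starts at 0 to 0.06. The top swings out towards the robot and down. Plate 240 wide, 150 high, 10 thick, its mid-plane on the hinge line. The hinge is stiff (0.32 Nm: about 2.5 N at the eye) and the hatch stays where it is left.
- rail_mid (a point): Moves with the hatch: 35 mm outward of its mid-plane, 120 mm from the hinge line, half way along its rail. A dark steel ring eye is clamped on the rail, its hole running along the hinge (cabinet y): hole 23 across, wire 5 thick. The hole's centre lies on the line through this point along cabinet y, up to 50 mm to either side; where is not reported: look or feel for it. It does not slide.
- pole: Hook pole, 195 long, about 100 g, lying flat: grey handle 100 long (x) x 18 wide (y) x 24 high, then a steel shaft 6 mm thick along own +x to x = 140, where it bends square to the left (own +y) into a hook arm 30 long that ends in a 10 mm ball at (140, 30, 12). Origin: centre of the handle's underside; shaft and hook arm are 12 above it.
- rod: Bystander: straight rod with the same handle and shaft but no hook, lying flat. Origin: centre of the handle's underside; shaft along own +x to x = 140. The two may have changed places.
- beaker: Bystander: small clear beaker, 57 wide, 60 high; origin centre of its underside.
- jar: Bystander: small jar with dark lid, 41 wide, 33 high; origin centre of its underside.
- bottle: Bystander: amber bottle, 59 wide, 112 high, standing to the right of the cabinet; origin centre of its underside.
Things that resemble listed ones, but are neither listed nor needed, are in the scene too. What is shaped like the pole but red is not meant.

How it is judged:
By the outcome, as a careful person would: the job done as asked, in the order asked, and still so for the second after the job is handed in, with the robot touching nothing.
It also fails if it takes over 54 s, if anything falls off the work surface, if the arm or the gripper's body presses on something with over 40 N, if the wrist force passes 120 N, or if a joint passes its speed limit or range.

ROBOT

A 6-joint arm with a two-finger parallel gripper is mounted at the origin on a cart in front of the work surface, level with it; the furniture and walls round the work are solid. World frame = base frame: x ahead of the robot, y to its left, z up, the work surface at z = 0. Lengths are in m, angles in rad, forces in N, time in s.
With the tool pointing down it reaches from about 0.3 to 0.775 m from the base axis. Payload 14.6 kg.
Tool frame: the origin (TCP) lies midway between the tips of the shut fingers; the grasp point (between the pads) lies 19 mm behind it (grasp_offset is the distance from the TCP to the grasp point, in m); z points along the fingers, y is the line along which they close (so a half turn about z gives the same grasp; the last joint's range is limited). The gripper opens to 94 mm and grips with 3 to 60 N. Pads are 16 mm wide; open, the fingers measure 119 mm over their backs; the gripper's body (75 mm by 177 mm) begins 78 mm behind the grasp point.
Start: joints at [1.136, 0.3, 1.521, -0, 1.321, -0.067], TCP at [0.198, 0.513, 0.205] pointing down, gripper open.
Joint ranges: [-3.03, 3.03], [-0.79, 2.21], [0.23, 2.52], [-1.04, 4.18], [0, 3.07], [-2.55, 2.55]. Speed limits (rad/s): [2.22, 2.22, 2.57, 3.14, 3.14, 3.14].

INTERFACE

Orientations are given as [roll, pitch, yaw] about the fixed x, y, z axes, in that order (R = Rz(yaw) Ry(pitch) Rx(roll)).
In Python, from station import * gives the robot as it stands. The module is installed in compiled form; this text tells all that it offers.
- The arm moves only by the tool send_rows, never from a script. Its argument "rows" is a list of rows, each an object of numbers: "dx", "dy", "dz": the shift along the tool's x, y, z in mm; "roll": the turn about the tool's z in degrees; "jaw": the closure, from -1 (fully open) to 1 (shut). In form: [{"dx": .., "dy": .., "dz": .., "roll": .., "jaw": ..}, ...]. A call has 1 to 12 rows; each row shifts and turns the commanded pose from where the row before left it, along the tool's axes as they then stand; what a row does not reach is not made up. A row lasts 1/12 s, in which the tool goes at most 41.7 mm and 7.16 degrees, less where a joint would pass 70% of its speed; a pose out of reach is approached as far as the arm can. A call is refused whole if a number of a shift passes 41.7 or a number of a turn 7.16, either way. A call with a gripper value outside its range is refused whole. The fingers move at their own pace and stop on an object; "force" is the grip in N (left out, the last holds). Time passes only in rows, so rows that do not move let the fingers close. It gives the time, the measured TCP pose, the force, the opening and the grip force at its end, in the units of the state.
- get_obs(): the state, without advancing time (a new reading comes with each control period).
- camera(name): name is "scene" or "top"; returns a dict with "frame" (420x560x3 uint8, red, green, blue), "z_map" (420x560 float32, m along the optical axis (not along the pixel's ray), 0 where there is no reading), "camera_matrix" (3x3 intrinsics, pixels), "D" ([k1, k2, p1, p2, k3] as OpenCV has them; the pictures are not rectified), "rvec" (rotation vector, rad) and "tvec" (3), from world to camera coordinates, as OpenCV has them. Camera axes: x right, y down, z forward; pixel columns grow to the right and rows downward; lengths in m; the calibration is good to about 2 mm. A picture is of the moment at which its call begins.
- hand_in(): hands the job in; it is judged then, once.
The state is a dict: "time_s": time; "qpos": joint angles; "joint_vel": joint speeds; "tau": joint torques, N m; "ee_pos": TCP position; "eef_rot": TCP orientation; "force": force on the tool from outside, world axes, zero at the start; "moment": the same for the moment, N m; "grip_width": finger opening in m; "grip_force": force on a finger pad.
Only numpy, scipy, OpenCV 4.12 (cv2) and the standard library are available. Lean on these libraries where they do the work, as an engineer would, in place of code of your own. Each camera call takes 0.05 s, during which the arm holds its last target. There are 200 camera calls.

## Working session

There is one attempt and no reset: what is moved stays moved. The work goes in short steps, Python scripts to look and compute and a tool call to move; the robot and the scene stay as the last step left them, time stands still between calls to the robot, and variables do not carry over. Pictures are saved under pics/ and viewed, at most 10 in all, crops included, and the job is handed in when it is done.

Besides the shell and the picture viewer there is one more tool, called after ">>>" as name(argument=value, ...) on one line, values as JSON. send_rows: Moves the arm, as the interface text tells. Its arguments: {"type":"object","properties":{"rows":{"type":"array"},"force":{"type":"number"}},"required":["rows"]}

```bash
mkdir -p pics; cat > h.py <<'E'
from station import *
import numpy as np, cv2
from scipy.spatial.transform import Rotation as R
def snap(n):
    c=camera(n); np.savez(f'{n}.npz',**c); return c
def load(n): return dict(np.load(f'{n}.npz'))
def wpt(c,u,v,z=None):
    "pixel->world, by depth map or plane z"
    K=c['camera_matrix'];p=cv2.undistortPoints(np.array([[[u,v]]],float),K,c['D'])[0,0]
    Rm=cv2.Rodrigues(c['rvec'])[0];t=np.ravel(c['tvec']);r=np.array([p[0],p[1],1.])
    o=-Rm.T@t;d=Rm.T@r
    if z is None: return o+d*c['z_map'][int(round(v)),int(round(u))]
    return o+d*(z-o[2])/d[2]
def cloud(c):
    K=c['camera_matrix'];h,w=c['z_map'].shape
    g=np.stack(np.meshgrid(np.arange(w),np.arange(h)),-1).reshape(-1,1,2).astype(float)
    p=cv2.undistortPoints(g,K,c['D'])[:,0];Rm=cv2.Rodrigues(c['rvec'])[0];t=np.ravel(c['tvec'])
    P=np.c_[p,np.ones(len(p))]*c['z_map'].reshape(-1,1)
    return ((P-t)@Rm).reshape(h,w,3)
def proj(c,P): return cv2.projectPoints(np.array(P,float).reshape(-1,1,3),c['rvec'],c['tvec'],c['camera_matrix'],c['D'])[0][:,0]
E
python3 - <<'E'
from h import *
for n in('scene','top'):
    c=snap(n); cv2.imwrite(f'pics/{n}0.png',cv2.resize(c['frame'][:,:,::-1],(800,600),interpolation=cv2.INTER_CUBIC))
    Rm=cv2.Rodrigues(c['rvec'])[0]; print(n,-Rm.T@np.ravel(c['tvec']),Rm[2])
print(get_obs())
E
```

```text
scene [-0.29174145 -0.7890864   1.43902761] [ 0.52866398  0.34928139 -0.77363874]
top [-0.69559362 -0.47210684  1.80013535] [ 0.61184707  0.12927488 -0.78034041]
{'time_s': 0.1, 'qpos': array([ 1.13639806e+00,  3.00415556e-01,  1.52153956e+00,  1.71527185e-05,
        1.32071344e+00, -6.65959521e-02]), 'joint_vel': array([-8.55538640e-05, -3.27210346e-04, -1.18986394e-03, -1.66616420e-04,
       -6.13264477e-04, -1.57175746e-03]), 'tau': array([-6.76670334e-04, -5.32643402e+01, -3.53287017e+01,  7.08648423e-02,
        2.34409561e-02, -4.25593828e-05]), 'ee_pos': array([0.19765287, 0.51299167, 0.20493437]), 'eef_rot': array([-3.14052024e+00, -8.81756101e-05,  2.77378604e+00]), 'force': array([0.34500859, 0.21983314, 0.55302433]), 'moment': array([0.00021415, 0.00446044, 0.02940892]), 'grip_force': 0.0, 'grip_width': 0.09423377587898579}
```

View pics/scene0.png

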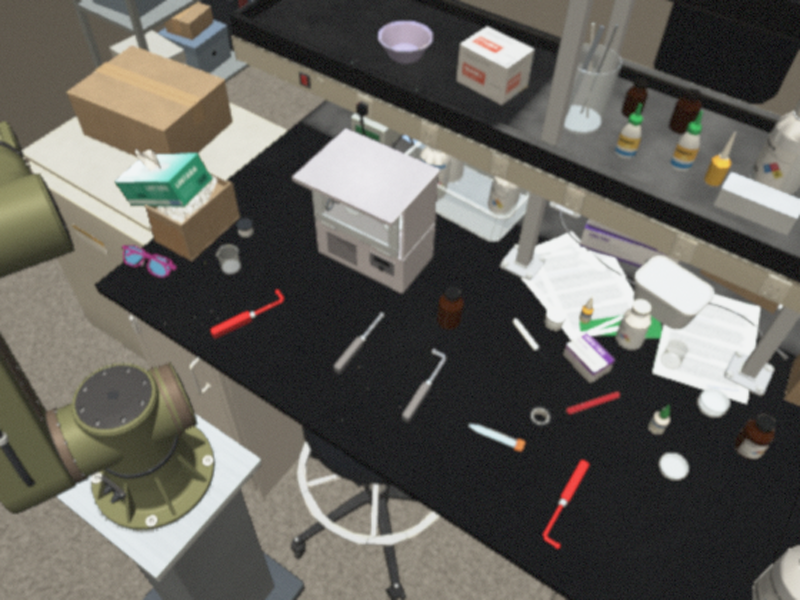

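View pics/top0.png

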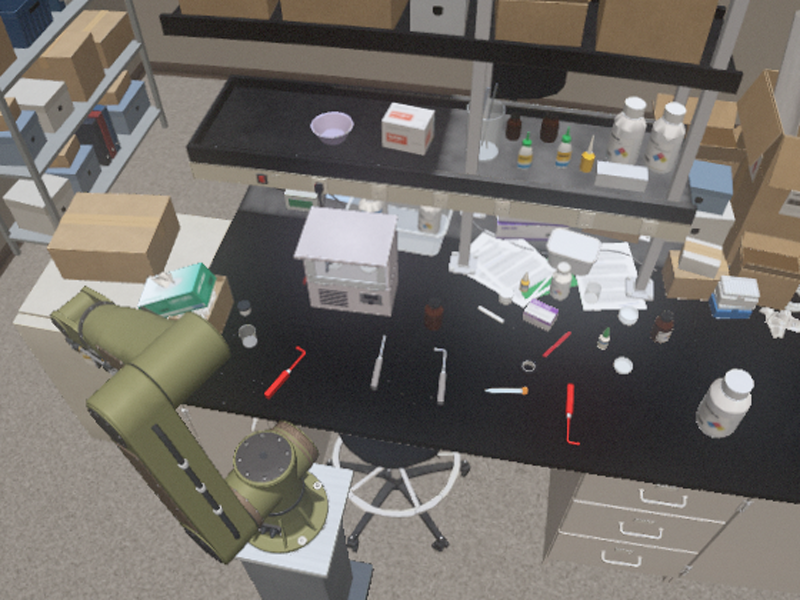

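The hook pole lies at about scene (425,385) / top (441,375), with its hook pointing left. The straight rod is at scene (358,345) / top (378,362), and the cabinet is at scene (370,210). Next I'll look closer at the eye and measure.

```bash
python3 - <<'E'
from h import *
s=load('scene');t=load('top')
def crop(c,u0,v0,w,h,k): return cv2.resize(c['frame'][v0:v0+h,u0:u0+w,::-1],None,fx=k,fy=k,interpolation=cv2.INTER_CUBIC)
a=crop(s,200,90,115,120,5)[:, :400*2]; 
a=crop(s,205,95,100,110,4); b=crop(t,200,140,90,85,4)
p=crop(s,275,240,45,60,4)
im=np.zeros((600,800,3),np.uint8); im[:440,:400]=a; im[:340,400:760]=b; im[345:585,420:600]=p
cv2.imwrite('pics/crop0.png',im)
for n,c in(('s',s),('t',t)):
    W=cloud(c)
    # roof: plane z~0.31..0.33
    m=(abs(W[...,2]-.312)<.012)&(W[...,0]>.2)&(W[...,0]<.9)&(abs(W[...,1])<.6)
    k,l,st,_=cv2.connectedComponentsWithStats(m.astype(np.uint8)); i=1+np.argmax(st[1:,4])
    P=W[l==i]; print(n,'roof',len(P),np.median(P[:,2]),cv2.minAreaRect(P[:,:2].astype(np.float32)))
    print(cv2.boxPoints(cv2.minAreaRect(P[:,:2].astype(np.float32))))
# rough handle points
for n,c,pts in(('s',s,[(405,417),(428,382),(445,354),(433,351),(337,368),(365,335)]),('t',t,[(441,402),(442,375),(444,350),(435,350),(376,387),(380,358)])):
    for u,v in pts: print(n,(u,v),wpt(c,u*.7,v*.7,.02).round(3))
E
```

```text
s roof 3734 0.31185662494615635 ((0.7259355783462524, -0.022124379873275757), (0.2210877388715744, 0.27111321687698364), 1.8221516609191895)
[[ 0.6111373   0.1098487 ]
 [ 0.6197579  -0.16112743]
 [ 0.8407339  -0.15409747]
 [ 0.83211327  0.11687867]]
t roof 2281 0.3100038006490654 ((0.72432541847229, -0.020349547266960144), (0.21915480494499207, 0.2636498808860779), 2.2109696865081787)
[[ 0.6097439   0.10714985]
 [ 0.6199153  -0.15630375]
 [ 0.83890694 -0.14784895]
 [ 0.82873553  0.11560465]]
s (405, 417) [ 0.396 -0.361  0.02 ]
s (428, 382) [ 0.5   -0.353  0.02 ]
s (445, 354) [ 0.586 -0.344  0.02 ]
s (433, 351) [ 0.577 -0.316  0.02 ]
s (337, 368) [ 0.411 -0.163  0.02 ]
s (365, 335) [ 0.523 -0.16   0.02 ]
t (441, 402) [ 0.394 -0.362  0.02 ]
t (442, 375) [ 0.487 -0.35   0.02 ]
t (444, 350) [ 0.578 -0.342  0.02 ]
t (435, 350) [ 0.573 -0.315  0.02 ]
t (376, 387) [ 0.41  -0.167  0.02 ]
t (380, 358) [ 0.513 -0.157  0.02 ]
```

View pics/crop0.png

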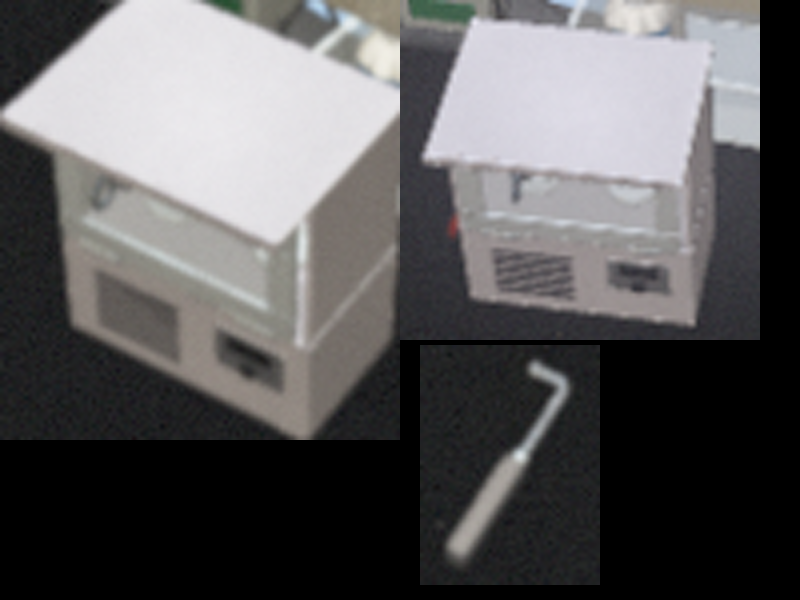

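```bash
python3 - <<'E'
from h import *
s=load('scene');t=load('top')
A=[('s',s,205.75,123.75,.31),('s',s,275.75,155.75,.31),('s',s,223.75,177,0),('s',s,280.75,204.5,0),('t',t,218,214.5,0),('t',t,273.25,221,0),('s eye',s,230.8,143,.259),('t eye',t,228.8,186.3,.259)]
for n,c,u,v,z in A: print(n,wpt(c,u,v,z).round(4))
# cabinet frame guess: roof centre at cabinet x=-24
yaw=.035;cs,sn=np.cos(yaw),np.sin(yaw);Rz=np.array([[cs,-sn],[sn,cs]])
o=np.array([.7250,-.0212])-Rz@[-.024,0]; print('origin',o)
for n,c in(('s',s),('t',t)):
    W=cloud(c);L=(W[...,:2]-o)@Rz; 
    m=(L[...,0]<-.09)&(L[...,0]>-.135)&(abs(L[...,1])<.14)&(W[...,2]>.2)&(W[...,2]<.285)
    v,u=np.nonzero(m)
    for a,b in zip(v,u): print(n,b,a,(L[a,b]*1e3).round(),round(W[a,b,2]*1e3),c['frame'][a,b])
# rendering check: dark pixels in window
def show(c,u0,v0,w,h):
    g=c['frame'][v0:v0+h,u0:u0+w].mean(-1).astype(int); print(u0,v0); print(g)
show(s,224,136,18,14); show(t,222,179,16,14)
E
```

```text
s [0.6184 0.1012 0.31  ]
s [ 0.6311 -0.164   0.31  ]
s [0.6801 0.1025 0.    ]
s [ 0.694  -0.1467  0.    ]
t [0.6828 0.1057 0.    ]
t [ 0.6927 -0.1519  0.    ]
s eye [0.6354 0.0162 0.259 ]
t eye [0.6377 0.0189 0.259 ]
origin [ 0.7489853  -0.02036017]
s 230 138 [-109.   45.] 277 [128 124 120]
s 229 139 [-114.   45.] 276 [122 122 117]
s 230 139 [-116.   40.] 280 [113 114 111]
s 231 139 [-106.   44.] 270 [114 113 109]
s 232 139 [-92.  50.] 256 [117 112 107]
s 229 140 [-115.   44.] 273 [117 119 118]
s 230 140 [-113.   42.] 272 [110 110 109]
s 233 140 [-97.  42.] 260 [107 103 100]
s 228 141 [-120.   45.] 272 [122 121 115]
s 229 141 [-120.   41.] 274 [110 112 113]
s 232 141 [-100.   45.] 256 [107 108 103]
s 233 141 [-101.   40.] 259 [ 99 100  96]
s 236 141 [-90.  36.] 253 [125 121 115]
s 237 141 [-91.  31.] 256 [131 123 119]
s 228 142 [-128.   39.] 277 [116 118 114]
s 229 142 [-125.   38.] 275 [107 111 108]
s 232 142 [-101.   44.] 253 [117 116 116]
s 233 142 [-104.   38.] 258 [114 116 113]
s 228 143 [-125.   42.] 268 [116 117 115]
s 232 143 [-103.   43.] 250 [127 128 126]
s 228 144 [-125.  
[... 2449 characters left out ...]
 161 171 178 186 192 189 182]
 [165 165 167 171 167 143 123 132 119 126 137 149 163 163 155 149]
 [172 172 174 173 170 153 126 114 102 110 140 178 191 186 168 157]
 [171 173 171 171 170 160 127 108 141 164 171 186 190 186 177 174]
 [170 172 174 171 173 159 126 120 158 187 186 185 187 188 189 184]
 [172 172 170 171 171 159 128 115 160 178 181 181 180 182 179 171]
 [171 172 172 172 172 157 112 112 149 170 169 172 174 177 166 165]
 [172 172 173 173 173 155 113 111 151 170 170 171 172 171 170 169]
 [172 172 173 172 171 160 132 139 168 171 171 173 172 172 174 173]
 [173 172 171 170 173 169 162 163 170 171 172 171 172 171 171 172]
 [171 173 173 171 170 172 169 169 169 170 170 173 174 172 171 172]]
```

Both cameras put the eye at about cabinet (-112, 42, 261), which is world (0.6365, 0.0175, 0.260). That matches its expected line. Now I'll fit the pole axis.

```bash
cat >> h.py <<'E'
def go(target,yaw=None,n=None):
    "print tool-frame shift mm to world target, per-row for n rows"
    o=get_obs();e=o['eef_rot'];Rm=R.from_euler('xyz',e).as_matrix()
    d=Rm.T@(np.array(target)-o['ee_pos'])*1e3; k=n or int(np.ceil(np.linalg.norm(d)/41))
    print('t',round(o['time_s'],2),'pos',o['ee_pos'].round(4),'yaw',e[2].round(4),'shift',d.round(1),'rows',k,'each',(d/k).round(2), '' if yaw is None else 'roll deg %.1f'%(-np.degrees((yaw-e[2]+np.pi)%(2*np.pi)-np.pi)))
E
python3 - <<'E'
from h import *
for n in('scene','top'):
    c=load(n);h,w=c['z_map'].shape
    P=np.array([[wpt(c,u,v,.016) for u in range(w)] for v in range(230,300)]) if n=='scene' else np.array([[wpt(c,u,v,.016) for u in range(w)] for v in range(225,300)])
    v0=230 if n=='scene' else 225
    f=c['frame'][v0:300].mean(-1)
    m=(f>85)&(P[...,0]>.37)&(P[...,0]<.62)&(P[...,1]>-.41)&(P[...,1]<-.28)
    X=P[m][:,:2]
    print(n,len(X)); 
    H=X[X[:,0]<.5]; l=cv2.fitLine(H.astype(np.float32),cv2.DIST_L2,0,.01,.01).ravel();print('line',l,'yaw',np.arctan2(l[1],l[0]))
    d=l[:2]*np.sign(l[0]);s=(X-l[2:])@d;tt=(X-l[2:])@[-d[1],d[0]]
    print('s range',s.min(),s.max(),'end pts',l[2:]+d*s.min(),l[2:]+d*s.max(),'left max',tt.max(),X[tt.argmax()])
    # width profile
    for a in np.arange(s.min(),s.max(),.01): q=(s>=a)&(s<a+.01); print('%.3f:%d:%.3f'%(a,q.sum(),tt[q].mean() if q.any() else 0),end=' ')
    print()
go([.45,-.355,.2],.1)
E
```

```text
scene 293
line [ 0.99601924  0.08913826  0.44770887 -0.35460192] yaw 0.08925674
s range -0.052768427098035316 0.14277925086140247 end pts [ 0.39515051 -0.35930561] [ 0.58991976 -0.34187483] left max 0.03221002515019541 [ 0.58012683 -0.31041248]
-0.053:15:-0.001 -0.043:18:-0.000 -0.033:19:0.001 -0.023:17:-0.000 -0.013:16:-0.000 -0.003:20:0.001 0.007:17:-0.000 0.017:17:0.000 0.027:18:-0.000 0.037:17:-0.000 0.047:15:-0.001 0.057:11:-0.002 0.067:9:-0.003 0.077:9:-0.002 0.087:9:-0.003 0.097:9:-0.003 0.107:8:-0.003 0.117:10:-0.003 0.127:24:0.012 0.137:15:0.017 
top 155
line [ 0.9967723   0.08028048  0.44566754 -0.35383236] yaw 0.08036696
s range -0.05282543742756737 0.1434663977767303 end pts [ 0.3930126  -0.35807322] [ 0.58867086 -0.34231481] left max 0.031822760097666006 [ 0.58565731 -0.31063172]
-0.053:7:0.001 -0.043:11:-0.000 -0.033:11:0.000 -0.023:9:0.001 -0.013:10:-0.001 -0.003:10:-0.001 0.007:10:-0.000 0.017:10:0.001 0.027:9:0.000 0.037:8:0.000 0.047:7:-0.000 0.057:5:-0.001 0.067:4:-0.002 0.077:4:-0.001 0.087:4:-0.001 0.097:4:0.000 0.107:6:-0.001 0.117:6:-0.000 0.127:11:0.012 0.137:9:0.021 
t 0.1 pos [0.1977 0.513  0.2049] yaw 2.7738 shift [-547.6 -719.2    5.7] rows 23 each [-23.81 -31.27   0.25] roll deg 153.2
```

>>> send_rows(rows=[{"dx":-23.4,"dy":-29.6,"jaw":-0.4},{"dx":-23.4,"dy":-29.6},{"dx":-23.4,"dy":-29.6},{"dx":-23.4,"dy":-29.6},{"dx":-23.4,"dy":-29.6},{"dx":-23.4,"dy":-29.6},{"dx":-23.4,"dy":-29.6},{"dx":-23.4,"dy":-29.6},{"dx":-23.4,"dy":-29.6},{"dx":-23.4,"dy":-29.6},{"dx":-23.4,"dy":-29.6},{"dx":-23.4,"dy":-29.6}])

```text
invalid input at $.rows[0]: expected keys dx, dy, dz, roll, jaw
```

>>> send_rows(rows=[{"dx":-23.4,"dy":-29.6},{"dx":-23.4,"dy":-29.6},{"dx":-23.4,"dy":-29.6},{"dx":-23.4,"dy":-29.6},{"dx":-23.4,"dy":-29.6},{"dx":-23.4,"dy":-29.6},{"dx":-23.4,"dy":-29.6},{"dx":-23.4,"dy":-29.6},{"dx":-23.4,"dy":-29.6},{"dx":-23.4,"dy":-29.6},{"dx":-23.4,"dy":-29.6},{"dx":-23.4,"dy":-29.6}])

```text
invalid input at $.rows[0]: expected keys dx, dy, dz, roll, jaw
```

>>> send_rows(rows=[{"roll":7.1},{"roll":7.1},{"roll":7.1},{"roll":7.1},{"roll":7.1},{"roll":7.1},{"roll":7.1},{"roll":7.1},{"roll":7.1},{"roll":7.1},{"roll":7.1}])

```text
invalid input at $.rows[0]: expected keys dx, dy, dz, roll, jaw
```

>>> send_rows(rows=[{"roll":7.1},{"roll":7.1},{"roll":7.1},{"roll":7.1},{"roll":7.1},{"roll":7.1},{"roll":7.1},{"roll":7.1},{"roll":7.1},{"roll":7.1},{"roll":5.0},{}])

```text
invalid input at $.rows[0]: expected keys dx, dy, dz, roll, jaw
```

```bash
python3 - <<'E'
from h import *
go([.466,-.3525,.004],.085); print(get_obs()['qpos'],get_obs()['grip_width'])
E
```

```text
t 0.1 pos [0.1977 0.513  0.2049] yaw 2.7738 shift [-561.6 -710.9  201.6] rows 23 each [-24.42 -30.91   8.77] roll deg 154.1
[ 1.13639806e+00  3.00415556e-01  1.52153956e+00  1.71527185e-05
  1.32071344e+00 -6.65959521e-02] 0.09423377587898579
```

>>> send_rows(rows=[{"dx":-23.4,"dy":-29.6,"dz":0,"roll":0,"jaw":-0.3},{"dx":-23.4,"dy":-29.6,"dz":0,"roll":0,"jaw":-0.3},{"dx":-23.4,"dy":-29.6,"dz":0,"roll":0,"jaw":-0.3},{"dx":-23.4,"dy":-29.6,"dz":0,"roll":0,"jaw":-0.3},{"dx":-23.4,"dy":-29.6,"dz":0,"roll":0,"jaw":-0.3},{"dx":-23.4,"dy":-29.6,"dz":0,"roll":0,"jaw":-0.3},{"dx":-23.4,"dy":-29.6,"dz":0,"roll":0,"jaw":-0.3},{"dx":-23.4,"dy":-29.6,"dz":0,"roll":0,"jaw":-0.3},{"dx":-23.4,"dy":-29.6,"dz":0,"roll":0,"jaw":-0.3},{"dx":-23.4,"dy":-29.6,"dz":0,"roll":0,"jaw":-0.3},{"dx":-23.4,"dy":-29.6,"dz":0,"roll":0,"jaw":-0.3},{"dx":-23.4,"dy":-29.6,"dz":0,"roll":0,"jaw":-0.3}])

```text
time_s: 1.1
ee_pos: [0.332, 0.079, 0.2055]
eef_rot: [3.141, 0.0, 2.774]
force: [1.2, -0.3, -0.1]
grip_width: 0.0614
grip_force: 0.0
```

>>> send_rows(rows=[{"dx":-23.4,"dy":-29.6,"dz":0,"roll":0,"jaw":-0.3},{"dx":-23.4,"dy":-29.6,"dz":0,"roll":0,"jaw":-0.3},{"dx":-23.4,"dy":-29.6,"dz":0,"roll":0,"jaw":-0.3},{"dx":-23.4,"dy":-29.6,"dz":0,"roll":0,"jaw":-0.3},{"dx":-23.4,"dy":-29.6,"dz":0,"roll":0,"jaw":-0.3},{"dx":-23.4,"dy":-29.6,"dz":0,"roll":0,"jaw":-0.3},{"dx":-23.4,"dy":-29.6,"dz":0,"roll":0,"jaw":-0.3},{"dx":-23.4,"dy":-29.6,"dz":0,"roll":0,"jaw":-0.3},{"dx":-23.4,"dy":-29.6,"dz":0,"roll":0,"jaw":-0.3},{"dx":-23.4,"dy":-29.6,"dz":0,"roll":0,"jaw":-0.3},{"dx":-23.4,"dy":-29.6,"dz":0,"roll":0,"jaw":-0.3},{"dx":-23.4,"dy":-29.6,"dz":0,"roll":0,"jaw":-0.3}])

```text
time_s: 2.1
ee_pos: [0.4664, -0.3534, 0.205]
eef_rot: [3.141, -0.001, 2.774]
force: [0.5, 0.5, 0.8]
grip_width: 0.0611
grip_force: 0.0
```

>>> send_rows(rows=[{"dx":0,"dy":0,"dz":5,"roll":7.1,"jaw":-0.3},{"dx":0,"dy":0,"dz":5,"roll":7.1,"jaw":-0.3},{"dx":0,"dy":0,"dz":5,"roll":7.1,"jaw":-0.3},{"dx":0,"dy":0,"dz":5,"roll":7.1,"jaw":-0.3},{"dx":0,"dy":0,"dz":5,"roll":7.1,"jaw":-0.3},{"dx":0,"dy":0,"dz":5,"roll":7.1,"jaw":-0.3},{"dx":0,"dy":0,"dz":5,"roll":7.1,"jaw":-0.3},{"dx":0,"dy":0,"dz":5,"roll":7.1,"jaw":-0.3},{"dx":0,"dy":0,"dz":5,"roll":7.1,"jaw":-0.3},{"dx":0,"dy":0,"dz":5,"roll":7.1,"jaw":-0.3},{"dx":0,"dy":0,"dz":5,"roll":7.1,"jaw":-0.3}])

```text
time_s: 3.02
ee_pos: [0.4662, -0.3515, 0.1498]
eef_rot: [-3.141, -0.0, 1.405]
force: [-0.0, 0.1, -0.1]
grip_width: 0.0606
grip_force: 0.0
```

>>> send_rows(rows=[{"dx":0,"dy":0,"dz":5,"roll":7.1,"jaw":-0.3},{"dx":0,"dy":0,"dz":5,"roll":7.1,"jaw":-0.3},{"dx":0,"dy":0,"dz":5,"roll":7.1,"jaw":-0.3},{"dx":0,"dy":0,"dz":5,"roll":7.1,"jaw":-0.3},{"dx":0,"dy":0,"dz":5,"roll":7.1,"jaw":-0.3},{"dx":0,"dy":0,"dz":5,"roll":7.1,"jaw":-0.3},{"dx":0,"dy":0,"dz":5,"roll":7.1,"jaw":-0.3},{"dx":0,"dy":0,"dz":5,"roll":7.1,"jaw":-0.3},{"dx":0,"dy":0,"dz":5,"roll":7.1,"jaw":-0.3},{"dx":0,"dy":0,"dz":5,"roll":7.1,"jaw":-0.3},{"dx":0,"dy":0,"dz":0,"roll":5.0,"jaw":-0.3},{"dx":0,"dy":0,"dz":0,"roll":0,"jaw":-0.3}])

```text
time_s: 4.02
ee_pos: [0.4661, -0.3514, 0.0998]
eef_rot: [-3.141, 0.001, 0.08]
force: [0.4, -0.0, 0.6]
grip_width: 0.0611
grip_force: 0.0
```

```bash
python3 - <<'E'
from h import *
go([.466,-.3525,.004],.085); print(get_obs()['qpos'],get_obs()['grip_width'])
E
```

```text
t 4.02 pos [ 0.4661 -0.3514  0.0998] yaw 0.0801 shift [-0.1  1.2 95.8] rows 3 each [-0.05  0.39 31.94] roll deg -0.3
[-7.08686136e-01  4.78414211e-01  1.53160494e+00 -7.84156795e-06
  1.13276476e+00  7.82021644e-01] 0.06109243923923065
```

>>> send_rows(rows=[{"dx":0,"dy":1,"dz":35,"roll":0,"jaw":-0.3},{"dx":0,"dy":0,"dz":35,"roll":0,"jaw":-0.3},{"dx":0,"dy":0,"dz":15,"roll":0,"jaw":-0.3},{"dx":0,"dy":0,"dz":10,"roll":0,"jaw":-0.3},{"dx":0,"dy":0,"dz":0,"roll":0,"jaw":1},{"dx":0,"dy":0,"dz":0,"roll":0,"jaw":1},{"dx":0,"dy":0,"dz":0,"roll":0,"jaw":1},{"dx":0,"dy":0,"dz":0,"roll":0,"jaw":1},{"dx":0,"dy":0,"dz":0,"roll":0,"jaw":1},{"dx":0,"dy":0,"dz":0,"roll":0,"jaw":1}], force=55)

```text
time_s: 4.85
ee_pos: [0.4667, -0.3529, 0.0062]
eef_rot: [3.141, -0.001, 0.084]
force: [1.0, 0.4, -0.7]
grip_width: 0.0247
grip_force: 0.0
```

>>> send_rows(rows=[{"dx":0,"dy":0,"dz":-10,"roll":0,"jaw":1},{"dx":0,"dy":0,"dz":-30,"roll":0,"jaw":1},{"dx":0,"dy":0,"dz":-40,"roll":0,"jaw":1},{"dx":0,"dy":0,"dz":-40,"roll":0,"jaw":1},{"dx":0,"dy":0,"dz":-40,"roll":0,"jaw":1},{"dx":0,"dy":0,"dz":-40,"roll":0,"jaw":1},{"dx":0,"dy":0,"dz":-40,"roll":0,"jaw":1},{"dx":0,"dy":0,"dz":0,"roll":0,"jaw":1}])

```text
time_s: 5.52
ee_pos: [0.4679, -0.3537, 0.2549]
eef_rot: [3.133, -0.009, 0.084]
force: [-0.8, 0.3, -0.6]
grip_width: 0.0173
grip_force: 55.0
```

```bash
python3 - <<'E'
from h import *
c=snap('scene');t=snap('top')
def crop(c,P,w,h,k):
    u,v=proj(c,P)[0].astype(int); u0,v0=max(u-w//2,0),max(v-h//2,0)
    return u0,v0,cv2.resize(c['frame'][v0:v0+h,u0:u0+w,::-1],(w*k,h*k),interpolation=cv2.INTER_CUBIC)
P=get_obs()['ee_pos']+[.08,.01,.02]
a=crop(c,P,100,110,4);b=crop(t,P,100,110,4)
print(a[:2],b[:2]);cv2.imwrite('pics/grasp.png',np.hstack([a[2],b[2]]))
print(P,get_obs()['eef_rot'],get_obs()['force'],get_obs()['moment'])
# depth points of shaft
for n,k in(('s',c),('t',t)):
    W=cloud(k);o=get_obs();L=W-o['ee_pos'];y=o['eef_rot'][2]
    x=L[...,0]*np.cos(y)+L[...,1]*np.sin(y);yy=-L[...,0]*np.sin(y)+L[...,1]*np.cos(y)
    m=(x>.05)&(x<.14)&(abs(yy-.01)<.035)&(abs(L[...,2]-.015)<.04)
    for a in zip((x[m]*1e3).round(),(yy[m]*1e3).round(),(L[m][:,2]*1e3).round()):print(n,*a,end='; ')
E
```

```text
(np.int64(259), np.int64(153)) (np.int64(262), np.int64(159))
[ 0.54660179 -0.34271998  0.26735367] [ 3.13930302e+00 -2.24452908e-03  8.43394332e-02] [ 0.74074884 -0.01185025 -1.54011204] [0.05863529 0.17494184 0.02860661]
s 110.0 -0.0 13.0; s 93.0 -2.0 13.0; s 98.0 -3.0 8.0; s 90.0 -1.0 11.0; s 91.0 -4.0 11.0; s 85.0 -3.0 13.0; s 64.0 -4.0 13.0; s 59.0 -4.0 9.0; t 77.0 3.0 2.0; t 76.0 3.0 -2.0; t 60.0 6.0 -2.0; t 55.0 2.0 6.0; t 52.0 6.0 3.0; t 53.0 5.0 -6.0;
```

View pics/grasp.png

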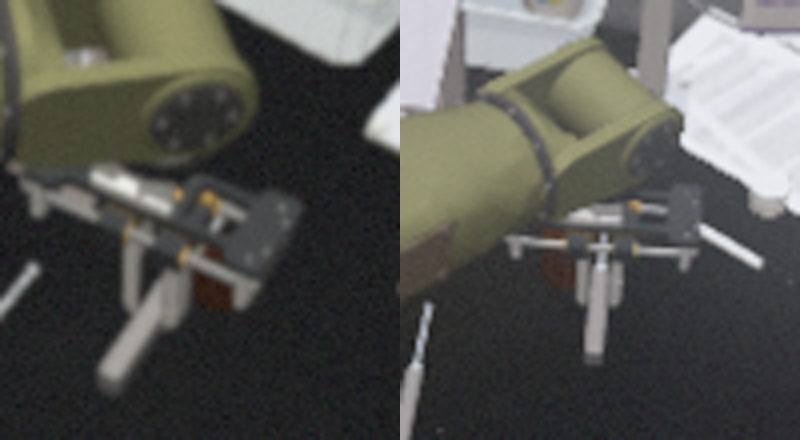

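```bash
python3 - <<'E'
from h import *
go([.459,-.045,.254],.042)
E
```

```text
t 5.62 pos [ 0.4666 -0.3527  0.2474] yaw 0.0843 shift [  18.4 -307.3   -7.3] rows 8 each [  2.3  -38.41  -0.91] roll deg 2.4
```

>>> send_rows(rows=[{"dx":2.3,"dy":-20,"dz":-1,"roll":0,"jaw":1},{"dx":2.3,"dy":-38,"dz":-1,"roll":0,"jaw":1},{"dx":2.3,"dy":-38,"dz":-1,"roll":0,"jaw":1},{"dx":2.3,"dy":-38,"dz":-1,"roll":0,"jaw":1},{"dx":2.3,"dy":-38,"dz":-1,"roll":0,"jaw":1},{"dx":2.3,"dy":-38,"dz":-1,"roll":0,"jaw":1},{"dx":2.3,"dy":-38,"dz":-1,"roll":0,"jaw":1},{"dx":2.3,"dy":-38,"dz":0,"roll":0,"jaw":1},{"dx":0,"dy":-21,"dz":0,"roll":2.4,"jaw":1},{"dx":0,"dy":0,"dz":0,"roll":0,"jaw":1},{"dx":0,"dy":0,"dz":0,"roll":0,"jaw":1},{"dx":0,"dy":0,"dz":0,"roll":0,"jaw":1}])

```text
time_s: 6.62
ee_pos: [0.4587, -0.0456, 0.2517]
eef_rot: [-3.141, 0.002, 0.043]
force: [0.1, -0.4, -1.3]
grip_width: 0.0172
grip_force: 55.0
```

```bash
cat >> h.py <<'E'
def crop(c,P,w,h,k):
    u,v=proj(c,P)[0].astype(int); u0,v0=max(u-w//2,0),max(v-h//2,0)
    return u0,v0,cv2.resize(c['frame'][v0:v0+h,u0:u0+w,::-1],(w*k,h*k),interpolation=cv2.INTER_CUBIC)
E
python3 - <<'E'
from h import *
go([.459,-.045,.254],.042)
c=snap('scene');t=snap('top');P=[.6,0,.26]
a=crop(c,P,66,80,6);b=crop(t,P,66,80,6)
print(a[:2],b[:2]);cv2.imwrite('pics/pre.png',np.hstack([a[2],b[2]]))
o=get_obs()
for n,k in(('s',c),('t',t)):
    W=cloud(k);L=W-o['ee_pos'];y=o['eef_rot'][2]
    x=L[...,0]*np.cos(y)+L[...,1]*np.sin(y);yy=-L[...,0]*np.sin(y)+L[...,1]*np.cos(y)
    m=(x>.05)&(x<.135)&(abs(yy-.01)<.035)&(abs(L[...,2]-.015)<.04)
    v,u=np.nonzero(m)
    for a in zip(u,v,(x[m]*1e3).round(),(yy[m]*1e3).round(),(L[m][:,2]*1e3).round()):print(n,*a,end='; ')
E
```

```text
t 6.62 pos [ 0.4587 -0.0456  0.2517] yaw 0.0431 shift [ 0.4 -0.6 -2.3] rows 1 each [ 0.35 -0.58 -2.34] roll deg 0.1
(np.int64(194), np.int64(111)) (np.int64(197), np.int64(153))
```

View pics/pre.png

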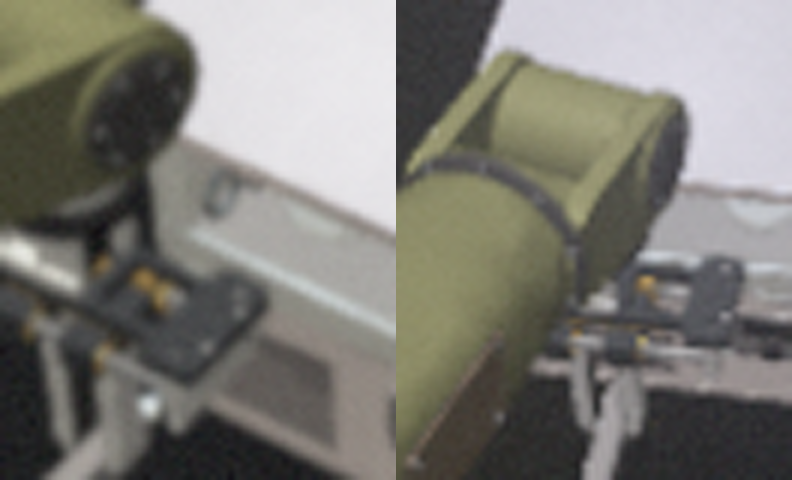

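```bash
python3 - <<'E'
from h import *
o=get_obs()
for n in('scene','top'):
    k=load(n);W=cloud(k);L=W-o['ee_pos'];y=o['eef_rot'][2]
    x=L[...,0]*np.cos(y)+L[...,1]*np.sin(y);yy=-L[...,0]*np.sin(y)+L[...,1]*np.cos(y);z=L[...,2]
    m=(x>-.08)&(x<-.02)&(abs(yy)<.02)&(abs(z)<.04)
    v,u=np.nonzero(m);print(n,m.sum())
    for a,b in((-80,-65),(-65,-50),(-50,-35),(-35,-20)):
        q=m&(x*1e3>a)&(x*1e3<b)&(abs(yy)<.007)
        print(a,q.sum(),np.percentile(z[q]*1e3,[10,25,50,75,90]).round(1) if q.any() else '')
    print('tail x',np.percentile(x[m]*1e3,[0,2,5]).round(1),'y',np.percentile(yy[m]*1e3,[5,50,95]).round(1), 'px',u.min(),u.max(),v.min(),v.max())
    # expected projection of tail top corners for handle-top offsets
    for ht in (18,8):
        pts=[o['ee_pos']+np.array([a*np.cos(y)-b*np.sin(y),a*np.sin(y)+b*np.cos(y),c]) for a,b,c in((-.07,.009,ht/1e3),(-.07,-.009,ht/1e3),(-.07,.009,ht/1e3-.024),(-.07,-.009,ht/1e3-.024))]
        print(ht,proj(k,pts).round(1).tolist())
    u0,v0=(int(q) for q in proj(k,[o['ee_pos']+[-.055,0,.01]])[0])
    cv2.imwrite(f'pics/tail_{n}.png',cv2.resize(k['frame'][v0-20:v0+20,u0-20:u0+20,::-1],None,fx=10,fy=10,interpolation=cv2.INTER_CUBIC));print('crop0',u0-20,v0-20)
cv2.imwrite('pics/tail.png',np.hstack([cv2.imread('pics/tail_scene.png'),cv2.imread('pics/tail_top.png')]))
E
```

```text
scene 137
-80 22 [-5.  -0.1  2.5  8.8 11.5]
-65 25 [-2.   6.2  8.6 11.2 12.5]
-50 19 [ 3.5  7.9 10.  10.8 11.9]
-35 18 [ 2.   5.4  9.8 10.9 11.6]
tail x [-75.6 -74.7 -73.2] y [-9.6 -5.2  5.8] px 195 209 188 204
18 [[194.0, 195.8], [198.8, 198.3], [194.9, 201.0], [199.7, 203.5]]
8 [[194.3, 198.0], [199.2, 200.5], [195.2, 203.1], [200.0, 205.6]]
crop0 179 175
top 71
-80 12 [-5.4 -0.4  2.4  5.7 10.4]
-65 15 [-7.3  5.9  7.9 10.2 11.3]
-50 9 [ 4.5  7.9 11.4 13.  13.2]
-35 14 [ 4.6  7.5  9.1 11.  13.3]
tail x [-72.  -70.8 -70.2] y [-9.4 -1.1  8.1] px 228 234 225 239
18 [[226.8, 234.4], [231.5, 234.9], [227.4, 238.1], [232.0, 238.7]]
8 [[227.1, 236.0], [231.7, 236.5], [227.6, 239.7], [232.2, 240.2]]
crop0 209 212
```

View pics/tail.png

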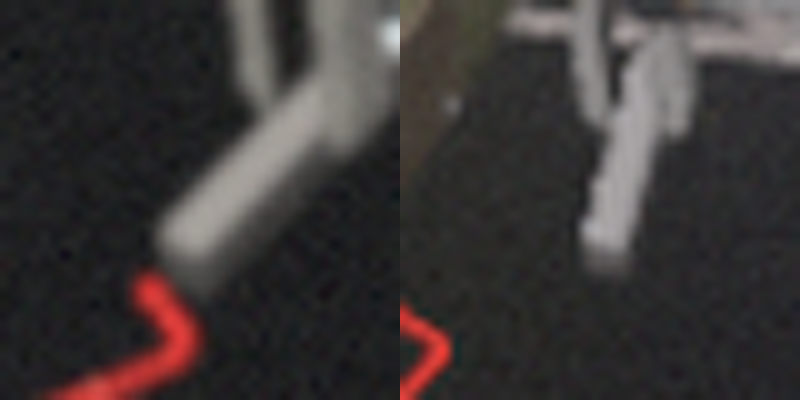

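The hook is hidden behind the gripper. The handle tail reads about 10 mm above TCP, so the hook arm sits about 1 mm below TCP height. I'll raise 9 mm and go forward beneath the visor, to the right of the eye.

>>> send_rows(rows=[{"dx":0,"dy":0,"dz":-9,"roll":0,"jaw":1},{"dx":10,"dy":0,"dz":0,"roll":0,"jaw":1},{"dx":10,"dy":0,"dz":0,"roll":0,"jaw":1},{"dx":10,"dy":0,"dz":0,"roll":0,"jaw":1},{"dx":10,"dy":0,"dz":0,"roll":0,"jaw":1},{"dx":10,"dy":0,"dz":0,"roll":0,"jaw":1},{"dx":10,"dy":0,"dz":0,"roll":0,"jaw":1},{"dx":0,"dy":0,"dz":0,"roll":0,"jaw":1},{"dx":0,"dy":0,"dz":0,"roll":0,"jaw":1},{"dx":0,"dy":0,"dz":0,"roll":0,"jaw":1}])

```text
time_s: 7.55
ee_pos: [0.5188, -0.0428, 0.2614]
eef_rot: [3.142, 0.0, 0.042]
force: [-0.1, -0.6, -1.3]
grip_width: 0.0174
grip_force: 55.0
```

```bash
python3 - <<'E'
from h import *
go([.519,-.0425,.261],.042);print(get_obs()['force'],get_obs()['moment'])
c=snap('scene');t=snap('top');P=[.62,0,.26]
a=crop(c,P,66,80,6);b=crop(t,P,66,80,6)
print(a[:2],b[:2]);cv2.imwrite('pics/pre2.png',np.hstack([a[2],b[2]]))
E
```

```text
t 7.55 pos [ 0.5188 -0.0428  0.2614] yaw 0.042 shift [ 0.2 -0.3  0.4] rows 1 each [ 0.21 -0.3   0.42] roll deg 0.0
[-0.12677926 -0.56085892 -1.27291953] [-0.03618045  0.1813759   0.0361929 ]
(np.int64(198), np.int64(107)) (np.int64(199), np.int64(149))
```

View pics/pre2.png

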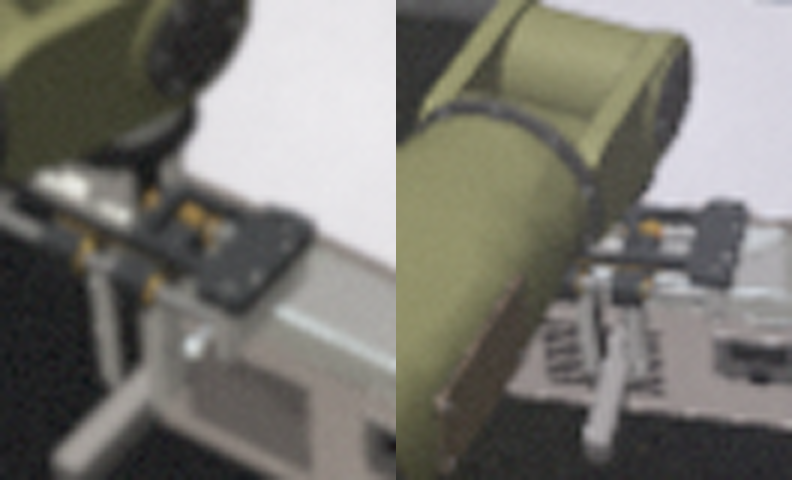

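>>> send_rows(rows=[{"dx":0,"dy":-5,"dz":0,"roll":0,"jaw":1},{"dx":0,"dy":-5,"dz":0,"roll":0,"jaw":1},{"dx":0,"dy":-5,"dz":0,"roll":0,"jaw":1},{"dx":0,"dy":-5,"dz":0,"roll":0,"jaw":1},{"dx":0,"dy":0,"dz":0,"roll":0,"jaw":1}])

```text
time_s: 8.07
ee_pos: [0.518, -0.0216, 0.2615]
eef_rot: [-3.141, -0.0, 0.043]
force: [0.0, -0.4, -0.6]
grip_width: 0.0171
grip_force: 55.0
```

>>> send_rows(rows=[{"dx":0,"dy":-4,"dz":0,"roll":0,"jaw":1},{"dx":0,"dy":0,"dz":0,"roll":0,"jaw":1}])

```text
time_s: 8.23
ee_pos: [0.5178, -0.0181, 0.2614]
eef_rot: [-3.142, 0.0, 0.043]
force: [-0.7, 0.9, -0.8]
grip_width: 0.0176
grip_force: 55.0
```

>>> send_rows(rows=[{"dx":0,"dy":-4,"dz":0,"roll":0,"jaw":1},{"dx":0,"dy":0,"dz":0,"roll":0,"jaw":1},{"dx":0,"dy":0,"dz":0,"roll":0,"jaw":1}])

```text
time_s: 8.48
ee_pos: [0.5177, -0.0145, 0.2614]
eef_rot: [3.142, -0.0, 0.043]
force: [0.8, -0.1, -0.9]
grip_width: 0.0173
grip_force: 55.0
```

>>> send_rows(rows=[{"dx":0,"dy":-4,"dz":0,"roll":0,"jaw":1},{"dx":0,"dy":0,"dz":0,"roll":0,"jaw":1},{"dx":0,"dy":0,"dz":0,"roll":0,"jaw":1}])

```text
time_s: 8.73
ee_pos: [0.5175, -0.0105, 0.2614]
eef_rot: [-3.142, 0.0, 0.043]
force: [-0.5, 0.3, -1.5]
grip_width: 0.017
grip_force: 55.0
```

>>> send_rows(rows=[{"dx":0,"dy":-4,"dz":0,"roll":0,"jaw":1},{"dx":0,"dy":-4,"dz":0,"roll":0,"jaw":1},{"dx":0,"dy":0,"dz":0,"roll":0,"jaw":1},{"dx":0,"dy":0,"dz":0,"roll":0,"jaw":1}])

```text
time_s: 9.07
ee_pos: [0.5172, -0.0024, 0.2614]
eef_rot: [3.142, 0.0, 0.043]
force: [-0.4, -0.7, -1.0]
grip_width: 0.0173
grip_force: 55.0
```

>>> send_rows(rows=[{"dx":-4,"dy":0,"dz":0,"roll":0,"jaw":1},{"dx":-4,"dy":0,"dz":0,"roll":0,"jaw":1},{"dx":-4,"dy":0,"dz":0,"roll":0,"jaw":1}])

```text
time_s: 9.32
ee_pos: [0.505, -0.0032, 0.2614]
eef_rot: [-3.142, -0.001, 0.042]
force: [2.8, 1.3, -3.0]
grip_width: 0.0175
grip_force: 55.0
```

The hook has caught: pulling back gives 2.8 N in +x, so the eye is resisting. Next I'll compute the arc increments.

```bash
python3 - <<'E'
from h import *
def hk(t):
    s,c=np.sin(t),np.cos(t);T=np.array([120*c-35*s,-(120*s+35*c)])/125
    return np.array([120*s+35*c,140+120*c-35*s])+8.5*T
th=np.linspace(.045,1.545,37);H=np.array([hk(t) for t in th]);d=np.diff(H,axis=0)
print('now model hook z',H[0],'TCP z expected',H[0,1]+1)
for i,(a,b) in enumerate(d): print(i,round(-a,1),round(-b,1),end=' | ')
print(H[12],H[24],H[36]); print(get_obs()['force'],get_obs()['ee_pos'])
E
```

```text
now model hook z [ 48.4074217  255.55938527] TCP z expected 256.55938527125784
0 -4.8 2.1 | 1 -4.7 2.3 | 2 -4.6 2.5 | 3 -4.5 2.7 | 4 -4.4 2.9 | 5 -4.2 3.1 | 6 -4.1 3.2 | 7 -4.0 3.4 | 8 -3.8 3.6 | 9 -3.7 3.7 | 10 -3.5 3.9 | 11 -3.3 4.0 | 12 -3.2 4.1 | 13 -3.0 4.3 | 14 -2.8 4.4 | 15 -2.6 4.5 | 16 -2.4 4.6 | 17 -2.2 4.7 | 18 -2.0 4.8 | 19 -1.8 4.9 | 20 -1.6 5.0 | 21 -1.4 5.0 | 22 -1.2 5.1 | 23 -1.0 5.1 | 24 -0.8 5.2 | 25 -0.6 5.2 | 26 -0.4 5.2 | 27 -0.1 5.2 | 28 0.1 5.2 | 29 0.3 5.2 | 30 0.5 5.2 | 31 0.7 5.2 | 32 0.9 5.1 | 33 1.1 5.1 | 34 1.4 5.0 | 35 1.6 5.0 | [ 97.88362968 218.20514716] [123.39451129 161.70356152] [118.69411301  99.88818708]
[ 2.77684131  1.30292044 -2.95312821] [ 0.50496518 -0.00319242  0.26141577]
```

>>> send_rows(rows=[{"dx":-4.8,"dy":0,"dz":4,"roll":0,"jaw":1},{"dx":-4.7,"dy":0,"dz":4,"roll":0,"jaw":1},{"dx":-4.6,"dy":0,"dz":3,"roll":0,"jaw":1},{"dx":-4.5,"dy":0,"dz":2.7,"roll":0,"jaw":1},{"dx":-4.4,"dy":0,"dz":2.9,"roll":0,"jaw":1},{"dx":-4.2,"dy":0,"dz":3.1,"roll":0,"jaw":1}])

```text
time_s: 9.82
ee_pos: [0.4776, -0.0043, 0.2416]
eef_rot: [3.142, -0.0, 0.042]
force: [2.0, 0.6, 0.1]
grip_width: 0.0175
grip_force: 55.0
```

>>> send_rows(rows=[{"dx":-4.1,"dy":0,"dz":3.2,"roll":0,"jaw":1},{"dx":-4.0,"dy":0,"dz":3.4,"roll":0,"jaw":1},{"dx":-3.8,"dy":0,"dz":3.6,"roll":0,"jaw":1},{"dx":-3.7,"dy":0,"dz":3.7,"roll":0,"jaw":1},{"dx":-3.5,"dy":0,"dz":3.9,"roll":0,"jaw":1},{"dx":-3.3,"dy":0,"dz":4.0,"roll":0,"jaw":1}])

```text
time_s: 10.32
ee_pos: [0.4553, -0.0053, 0.2195]
eef_rot: [-3.142, -0.0, 0.042]
force: [1.7, 1.3, -0.1]
grip_width: 0.017
grip_force: 55.0
```

```bash
python3 - <<'E'
from h import *
c=snap('scene');t=snap('top');P=[.58,0,.22]
a=crop(c,P,66,80,6);b=crop(t,P,66,80,6)
print(a[:2],b[:2]);cv2.imwrite('pics/mid.png',np.hstack([a[2],b[2]]))
print(get_obs()['force'],get_obs()['moment'],get_obs()['ee_pos'])
E
```

```text
(np.int64(191), np.int64(123)) (np.int64(197), np.int64(163))
[ 0.09442084  0.38385383 -0.04898989] [-0.01226585  0.10679025  0.00608351] [ 0.45492045 -0.00527582  0.2192646 ]
```

View pics/mid.png

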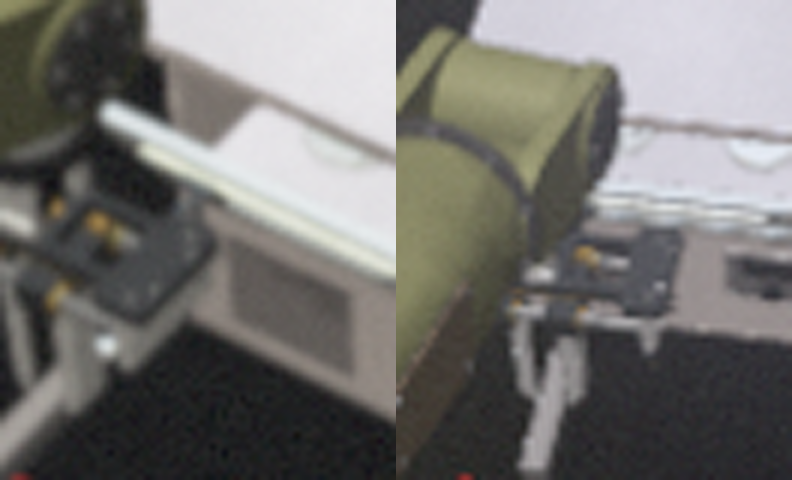

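The hatch is opening: its top edge has moved out, shown as the bright bar at crop scene (250,190). I'll continue along the arc.

>>> send_rows(rows=[{"dx":-3.2,"dy":0,"dz":4.1,"roll":0,"jaw":1},{"dx":-3.0,"dy":0,"dz":4.3,"roll":0,"jaw":1},{"dx":-2.8,"dy":0,"dz":4.4,"roll":0,"jaw":1},{"dx":-2.6,"dy":0,"dz":4.5,"roll":0,"jaw":1},{"dx":-2.4,"dy":0,"dz":4.6,"roll":0,"jaw":1},{"dx":-2.2,"dy":0,"dz":4.7,"roll":0,"jaw":1}])

```text
time_s: 10.92
ee_pos: [0.4392, -0.0059, 0.1929]
eef_rot: [3.142, 0.0, 0.042]
force: [1.8, 0.6, -0.9]
grip_width: 0.0171
grip_force: 55.0
```

>>> send_rows(rows=[{"dx":-2.0,"dy":0,"dz":4.8,"roll":0,"jaw":1},{"dx":-1.8,"dy":0,"dz":4.9,"roll":0,"jaw":1},{"dx":-1.6,"dy":0,"dz":5,"roll":0,"jaw":1},{"dx":-1.4,"dy":0,"dz":5,"roll":0,"jaw":1},{"dx":-1.2,"dy":0,"dz":5.1,"roll":0,"jaw":1},{"dx":-1.0,"dy":0,"dz":5.1,"roll":0,"jaw":1}])

```text
time_s: 11.42
ee_pos: [0.4303, -0.0063, 0.1629]
eef_rot: [3.142, 0.0, 0.042]
force: [1.6, 0.1, 0.2]
grip_width: 0.0176
grip_force: 55.0
```

```bash
cat > hatch.py <<'E'
from h import *
t=snap('top');s=snap('scene');o=get_obs();print(o['force'].round(2),o['moment'].round(2),o['ee_pos'].round(4))
yaw=.042;cs,sn=np.cos(yaw),np.sin(yaw);Rz=np.array([[cs,-sn],[sn,cs]])
org=np.array([.6365,.0175])-Rz@[-.112,.042];print('org',org)
for n,c in(('s',s),('t',t)):
    W=cloud(c);L=(W[...,:2]-org)@Rz;z=W[...,2];x=L[...,0]
    br=c['frame'].min(-1)>120
    for y0 in(-.10,-.07):
        m=(abs(L[...,1]-y0)<.015)&(x>-.24)&(x<-.135)&(z>.10)&(z<.29)&br
        if m.sum()>8:
            p=np.polyfit(x[m],z[m],1); print(n,y0,m.sum(),'slope',p[0].round(3),'x',x[m].min().round(3),x[m].max().round(3),'z med',np.median(z[m]).round(3),'xtip pct',np.percentile(x[m],[2,50]).round(3))
    # handle tail top
    D=W-o['ee_pos'];y=o['eef_rot'][2];hx=D[...,0]*np.cos(y)+D[...,1]*np.sin(y);hy=-D[...,0]*np.sin(y)+D[...,1]*np.cos(y)
    q=(hx>-.066)&(hx<-.025)&(abs(hy)<.006)&(abs(D[...,2])<.06)
    if q.sum()>5: print('handle top fit slope,z@-45',np.polyfit(hx[q]+.045,D[...,2][q],1).round(4),q.sum())
E
python3 hatch.py
```

```text
[ 0.18 -0.25  0.46] [-0.05  0.1  -0.03] [ 0.4299 -0.0063  0.1626]
org [ 0.75016471 -0.01976034]
s -0.1 111 slope -0.536 x -0.212 -0.136 z med 0.205 xtip pct [-0.21  -0.181]
s -0.07 104 slope -0.569 x -0.21 -0.135 z med 0.206 xtip pct [-0.21  -0.183]
handle top fit slope,z@-45 [0.0212 0.0089] 44
t -0.1 62 slope -0.531 x -0.208 -0.137 z med 0.208 xtip pct [-0.208 -0.184]
t -0.07 58 slope -0.59 x -0.21 -0.136 z med 0.209 xtip pct [-0.21  -0.182]
handle top fit slope,z@-45 [0.0238 0.0107] 24
```

Hatch angle is about 1.06 rad, right on the model, and the pole hasn't slipped. Now the final third, more slowly near the stop.

>>> send_rows(rows=[{"dx":-0.8,"dy":0,"dz":5.2,"roll":0,"jaw":1},{"dx":-0.6,"dy":0,"dz":5.2,"roll":0,"jaw":1},{"dx":-0.4,"dy":0,"dz":5.2,"roll":0,"jaw":1},{"dx":-0.1,"dy":0,"dz":5.2,"roll":0,"jaw":1},{"dx":0.1,"dy":0,"dz":5.2,"roll":0,"jaw":1},{"dx":0.3,"dy":0,"dz":5.2,"roll":0,"jaw":1},{"dx":0.5,"dy":0,"dz":5.2,"roll":0,"jaw":1},{"dx":0.7,"dy":0,"dz":5.2,"roll":0,"jaw":1}])

```text
time_s: 12.18
ee_pos: [0.4302, -0.0063, 0.1213]
eef_rot: [3.142, 0.0, 0.042]
force: [1.4, -0.4, 0.5]
grip_width: 0.0173
grip_force: 55.0
```

>>> send_rows(rows=[{"dx":0.5,"dy":0,"dz":2.6,"roll":0,"jaw":1},{"dx":0.5,"dy":0,"dz":2.6,"roll":0,"jaw":1},{"dx":0.6,"dy":0,"dz":2.6,"roll":0,"jaw":1},{"dx":0.6,"dy":0,"dz":2.6,"roll":0,"jaw":1},{"dx":0.7,"dy":0,"dz":2.6,"roll":0,"jaw":1},{"dx":0.7,"dy":0,"dz":2.6,"roll":0,"jaw":1}])

```text
time_s: 12.68
ee_pos: [0.4338, -0.0062, 0.106]
eef_rot: [3.142, 0.0, 0.042]
force: [-0.3, 1.1, 0.2]
grip_width: 0.0174
grip_force: 55.0
```

```bash
python3 hatch.py
```

```text
[ 0.04  0.05 -0.24] [-0.07  0.09 -0.02] [ 0.4337 -0.0061  0.1059]
org [ 0.75016471 -0.01976034]
s -0.1 185 slope -0.078 x -0.231 -0.136 z med 0.152 xtip pct [-0.227 -0.188]
s -0.07 194 slope -0.116 x -0.233 -0.136 z med 0.151 xtip pct [-0.228 -0.186]
handle top fit slope,z@-45 [0.016  0.0084] 42
t -0.1 120 slope -0.079 x -0.229 -0.137 z med 0.152 xtip pct [-0.226 -0.185]
t -0.07 120 slope -0.11 x -0.228 -0.135 z med 0.151 xtip pct [-0.225 -0.187]
handle top fit slope,z@-45 [0.0082 0.0113] 25
```

>>> send_rows(rows=[{"dx":0.7,"dy":0,"dz":2.5,"roll":0,"jaw":1},{"dx":0.5,"dy":0,"dz":2,"roll":0,"jaw":1},{"dx":0,"dy":0,"dz":0,"roll":0,"jaw":1}])

```text
time_s: 13.03
ee_pos: [0.4351, -0.0061, 0.1015]
eef_rot: [-3.142, -0.0, 0.042]
force: [-0.4, -0.1, 0.4]
grip_width: 0.0172
grip_force: 55.0
```

>>> send_rows(rows=[{"dx":0.5,"dy":0,"dz":2,"roll":0,"jaw":1},{"dx":0.5,"dy":0,"dz":2,"roll":0,"jaw":1},{"dx":0,"dy":0,"dz":0,"roll":0,"jaw":1}])

```text
time_s: 13.28
ee_pos: [0.436, -0.0061, 0.0975]
eef_rot: [-3.142, -0.0, 0.042]
force: [-1.7, -0.1, 1.3]
grip_width: 0.0173
grip_force: 55.0
```

```bash
python3 hatch.py
```

```text
[-1.03 -0.2   3.15] [0.04 0.   0.  ] [ 0.4361 -0.0061  0.0978]
org [ 0.75016471 -0.01976034]
s -0.1 193 slope -0.071 x -0.231 -0.137 z med 0.15 xtip pct [-0.229 -0.187]
s -0.07 191 slope -0.095 x -0.232 -0.135 z med 0.149 xtip pct [-0.227 -0.185]
handle top fit slope,z@-45 [-0.0896  0.0064] 39
t -0.1 122 slope -0.039 x -0.227 -0.135 z med 0.15 xtip pct [-0.225 -0.184]
t -0.07 125 slope -0.085 x -0.227 -0.135 z med 0.148 xtip pct [-0.226 -0.182]
handle top fit slope,z@-45 [-0.0241  0.007 ] 28
```

>>> send_rows(rows=[{"dx":0,"dy":0,"dz":2,"roll":0,"jaw":1},{"dx":0,"dy":0,"dz":2,"roll":0,"jaw":1},{"dx":0,"dy":0,"dz":0,"roll":0,"jaw":1}])

```text
time_s: 13.63
ee_pos: [0.4359, -0.0061, 0.0934]
eef_rot: [-3.142, 0.0, 0.042]
force: [-0.9, -0.2, 1.8]
grip_width: 0.0172
grip_force: 55.0
```

```bash
python3 hatch.py
```

```text
[-1.87 -0.03  1.96] [ 0.02  0.04 -0.01] [ 0.436  -0.0061  0.0937]
org [ 0.75016471 -0.01976034]
s -0.1 195 slope -0.079 x -0.23 -0.135 z med 0.15 xtip pct [-0.228 -0.187]
s -0.07 194 slope -0.1 x -0.229 -0.135 z med 0.149 xtip pct [-0.227 -0.183]
handle top fit slope,z@-45 [0.0736 0.0057] 42
t -0.1 124 slope -0.052 x -0.231 -0.135 z med 0.15 xtip pct [-0.227 -0.187]
t -0.07 120 slope -0.093 x -0.228 -0.135 z med 0.149 xtip pct [-0.227 -0.185]
handle top fit slope,z@-45 [0.1135 0.0066] 25
```

The hatch stayed put while the tool went 4 mm further, and the force stayed low, so it is on its stop. Next I'll centre the hook in the hole and slide it out to the right.

>>> send_rows(rows=[{"dx":-1.0,"dy":0,"dz":-4,"roll":0,"jaw":1},{"dx":-1.5,"dy":0,"dz":-4,"roll":0,"jaw":1},{"dx":0,"dy":0,"dz":0,"roll":0,"jaw":1},{"dx":0,"dy":0,"dz":0,"roll":0,"jaw":1}])

```text
time_s: 14.07
ee_pos: [0.4335, -0.0062, 0.102]
eef_rot: [3.141, -0.0, 0.042]
force: [0.0, 0.3, -1.5]
grip_width: 0.0172
grip_force: 55.0
```

>>> send_rows(rows=[{"dx":0,"dy":3,"dz":0,"roll":0,"jaw":1},{"dx":0,"dy":3,"dz":0,"roll":0,"jaw":1},{"dx":0,"dy":0,"dz":0,"roll":0,"jaw":1}])

```text
time_s: 14.32
ee_pos: [0.4337, -0.0127, 0.1016]
eef_rot: [3.142, 0.0, 0.042]
force: [-0.5, -0.6, -1.5]
grip_width: 0.0175
grip_force: 55.0
```

>>> send_rows(rows=[{"dx":0,"dy":3,"dz":0,"roll":0,"jaw":1},{"dx":0,"dy":0,"dz":0,"roll":0,"jaw":1},{"dx":0,"dy":0,"dz":0,"roll":0,"jaw":1}])

```text
time_s: 14.57
ee_pos: [0.4338, -0.0153, 0.1017]
eef_rot: [-3.142, 0.0, 0.042]
force: [-0.0, 0.2, -1.0]
grip_width: 0.0177
grip_force: 55.0
```

>>> send_rows(rows=[{"dx":0,"dy":3,"dz":0,"roll":0,"jaw":1},{"dx":0,"dy":3,"dz":0,"roll":0,"jaw":1},{"dx":0,"dy":0,"dz":0,"roll":0,"jaw":1}])

```text
time_s: 14.82
ee_pos: [0.4342, -0.0216, 0.1018]
eef_rot: [3.141, -0.0, 0.042]
force: [1.0, -0.4, -0.8]
grip_width: 0.0175
grip_force: 55.0
```

>>> send_rows(rows=[{"dx":0,"dy":3,"dz":0,"roll":0,"jaw":1},{"dx":0,"dy":3,"dz":0,"roll":0,"jaw":1},{"dx":0,"dy":3,"dz":0,"roll":0,"jaw":1},{"dx":0,"dy":0,"dz":0,"roll":0,"jaw":1}])

```text
time_s: 15.15
ee_pos: [0.4346, -0.0307, 0.1018]
eef_rot: [3.142, -0.0, 0.042]
force: [-0.4, 0.2, -1.5]
grip_width: 0.0172
grip_force: 55.0
```

>>> send_rows(rows=[{"dx":0,"dy":4,"dz":0,"roll":0,"jaw":1},{"dx":0,"dy":4,"dz":0,"roll":0,"jaw":1},{"dx":0,"dy":4,"dz":0,"roll":0,"jaw":1},{"dx":0,"dy":4,"dz":0,"roll":0,"jaw":1},{"dx":0,"dy":0,"dz":0,"roll":0,"jaw":1}])

```text
time_s: 15.57
ee_pos: [0.4352, -0.0468, 0.1018]
eef_rot: [3.141, -0.0, 0.042]
force: [-0.4, -0.5, -1.3]
grip_width: 0.0175
grip_force: 55.0
```

```bash
python3 hatch.py
```

```text
[ 0.21  0.05 -0.31] [0.04 0.17 0.  ] [ 0.4352 -0.0463  0.1017]
org [ 0.75016471 -0.01976034]
s -0.1 192 slope -0.057 x -0.23 -0.136 z med 0.15 xtip pct [-0.227 -0.187]
s -0.07 195 slope -0.092 x -0.232 -0.135 z med 0.149 xtip pct [-0.229 -0.187]
handle top fit slope,z@-45 [0.1761 0.0073] 42
t -0.1 128 slope -0.048 x -0.23 -0.135 z med 0.15 xtip pct [-0.228 -0.182]
t -0.07 100 slope -0.115 x -0.226 -0.135 z med 0.149 xtip pct [-0.218 -0.175]
handle top fit slope,z@-45 [0.2173 0.0076] 25
```

The hook is out of the eye and the hatch hasn't moved. I'll back straight out, then go right to the clear spot where the pole lay.

>>> send_rows(rows=[{"dx":-10,"dy":2,"dz":0,"roll":0,"jaw":1},{"dx":-20,"dy":0,"dz":0,"roll":0,"jaw":1},{"dx":-20,"dy":0,"dz":0,"roll":0,"jaw":1},{"dx":-20,"dy":0,"dz":0,"roll":0,"jaw":1},{"dx":-20,"dy":0,"dz":0,"roll":0,"jaw":1},{"dx":0,"dy":30,"dz":0,"roll":0,"jaw":1},{"dx":0,"dy":35,"dz":0,"roll":0,"jaw":1},{"dx":0,"dy":35,"dz":0,"roll":0,"jaw":1},{"dx":0,"dy":35,"dz":0,"roll":0,"jaw":1},{"dx":0,"dy":35,"dz":0,"roll":0,"jaw":1},{"dx":0,"dy":35,"dz":0,"roll":0,"jaw":1},{"dx":0,"dy":0,"dz":0,"roll":0,"jaw":1}])

```text
time_s: 16.67
ee_pos: [0.3535, -0.261, 0.1019]
eef_rot: [3.14, -0.001, 0.039]
force: [0.7, -0.0, -0.7]
grip_width: 0.0177
grip_force: 55.0
```

```bash
python3 - <<'E'
from h import *
go([.44,-.34,.03],.085)
E
```

```text
t 16.67 pos [ 0.3535 -0.261   0.1019] yaw 0.0394 shift [83.2 82.3 72.1] rows 4 each [20.81 20.57 18.02] roll deg -2.6
```

>>> send_rows(rows=[{"dx":20,"dy":20,"dz":0,"roll":0,"jaw":1},{"dx":21,"dy":21,"dz":10,"roll":0,"jaw":1},{"dx":21,"dy":21,"dz":20,"roll":0,"jaw":1},{"dx":21,"dy":20,"dz":20,"roll":0,"jaw":1},{"dx":0,"dy":0,"dz":15,"roll":0,"jaw":1},{"dx":0,"dy":0,"dz":7,"roll":0,"jaw":1},{"dx":0,"dy":0,"dz":0,"roll":0,"jaw":1},{"dx":0,"dy":0,"dz":0,"roll":0,"jaw":1}])

```text
time_s: 17.33
ee_pos: [0.44, -0.3347, 0.0303]
eef_rot: [-3.141, 0.0, 0.043]
force: [-0.0, 0.1, -1.5]
grip_width: 0.0171
grip_force: 55.0
```

>>> send_rows(rows=[{"dx":0,"dy":0,"dz":4,"roll":0,"jaw":1},{"dx":0,"dy":0,"dz":4,"roll":0,"jaw":1},{"dx":0,"dy":0,"dz":2,"roll":0,"jaw":1},{"dx":0,"dy":0,"dz":0,"roll":0,"jaw":1}])

```text
time_s: 17.67
ee_pos: [0.4403, -0.335, 0.0197]
eef_rot: [-3.142, 0.0, 0.042]
force: [0.2, 0.3, -0.7]
grip_width: 0.0177
grip_force: 55.0
```

>>> send_rows(rows=[{"dx":0,"dy":0,"dz":2,"roll":0,"jaw":1},{"dx":0,"dy":0,"dz":2,"roll":0,"jaw":1},{"dx":0,"dy":0,"dz":0,"roll":0,"jaw":1}])

```text
time_s: 17.92
ee_pos: [0.4407, -0.3353, 0.0159]
eef_rot: [3.141, -0.001, 0.042]
force: [0.5, 1.1, 3.7]
grip_width: 0.0174
grip_force: 55.0
```

Tail contact. I'll press a little further so the pole lies level, then release.

>>> send_rows(rows=[{"dx":0,"dy":0,"dz":1,"roll":0,"jaw":1},{"dx":0,"dy":0,"dz":1,"roll":0,"jaw":1},{"dx":0,"dy":0,"dz":0,"roll":0,"jaw":1}])

```text
time_s: 18.17
ee_pos: [0.4412, -0.3355, 0.0144]
eef_rot: [3.14, -0.002, 0.042]
force: [3.5, 1.6, 7.0]
grip_width: 0.0175
grip_force: 55.0
```

>>> send_rows(rows=[{"dx":0,"dy":0,"dz":0,"roll":0,"jaw":0.5},{"dx":0,"dy":0,"dz":0,"roll":0,"jaw":0},{"dx":0,"dy":0,"dz":0,"roll":0,"jaw":0},{"dx":0,"dy":0,"dz":0,"roll":0,"jaw":0},{"dx":0,"dy":0,"dz":0,"roll":0,"jaw":0},{"dx":0,"dy":0,"dz":-20,"roll":0,"jaw":0},{"dx":0,"dy":0,"dz":-40,"roll":0,"jaw":0},{"dx":0,"dy":0,"dz":-40,"roll":0,"jaw":0},{"dx":-20,"dy":0,"dz":-35,"roll":0,"jaw":0},{"dx":-30,"dy":0,"dz":0,"roll":0,"jaw":0},{"dx":-30,"dy":0,"dz":0,"roll":0,"jaw":0},{"dx":0,"dy":0,"dz":0,"roll":0,"jaw":0}])

```text
time_s: 19.17
ee_pos: [0.3572, -0.3386, 0.1492]
eef_rot: [3.141, 0.0, 0.041]
force: [0.3, -0.8, -0.5]
grip_width: 0.047
grip_force: 0.0
```

```bash
python3 hatch.py; python3 - <<'E'
from h import *
c=load('top'); cv2.imwrite('pics/end.png',cv2.resize(c['frame'][110:320,110:390,::-1],(800,600),interpolation=cv2.INTER_CUBIC))
E
```

```text
[0.18 0.49 0.5 ] [ 0.03  0.11 -0.01] [ 0.3601 -0.3388  0.1491]
org [ 0.75016471 -0.01976034]
s -0.1 17 slope -0.262 x -0.149 -0.136 z med 0.149 xtip pct [-0.149 -0.142]
s -0.07 35 slope -0.224 x -0.163 -0.137 z med 0.146 xtip pct [-0.161 -0.147]
t -0.1 24 slope -0.235 x -0.158 -0.135 z med 0.15 xtip pct [-0.158 -0.146]
t -0.07 26 slope -0.192 x -0.156 -0.135 z med 0.147 xtip pct [-0.156 -0.143]
```

View pics/end.png

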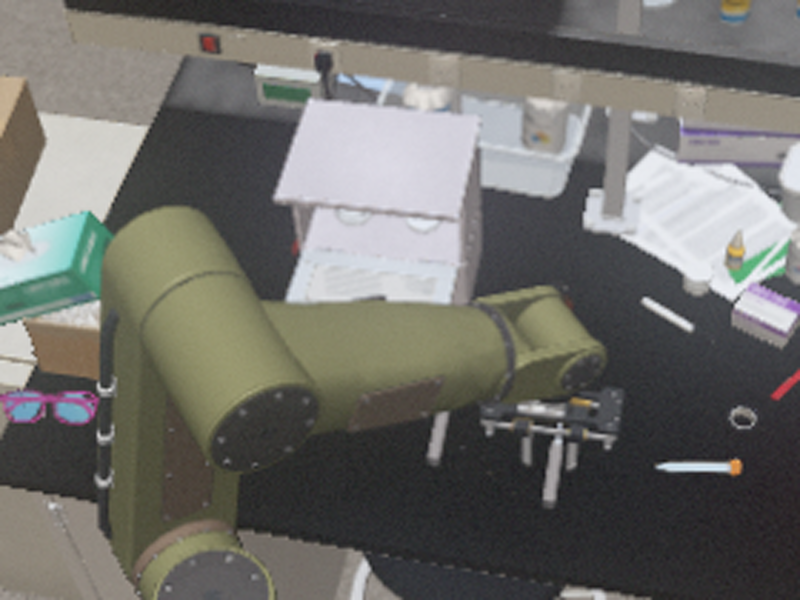

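>>> send_rows(rows=[{"dx":0,"dy":20,"dz":-10,"roll":0,"jaw":0},{"dx":-5,"dy":30,"dz":-10,"roll":0,"jaw":0},{"dx":-10,"dy":30,"dz":-10,"roll":0,"jaw":0},{"dx":-10,"dy":30,"dz":0,"roll":0,"jaw":0},{"dx":-10,"dy":30,"dz":0,"roll":0,"jaw":0},{"dx":-10,"dy":30,"dz":0,"roll":0,"jaw":0},{"dx":0,"dy":0,"dz":0,"roll":0,"jaw":0},{"dx":0,"dy":0,"dz":0,"roll":0,"jaw":0}])

```text
time_s: 19.93
ee_pos: [0.3228, -0.511, 0.1776]
eef_rot: [-3.14, 0.001, 0.041]
force: [0.8, 1.0, 0.4]
grip_width: 0.047
grip_force: 0.0
```

```bash
python3 hatch.py; python3 - <<'E'
from h import *
c=load('scene'); cv2.imwrite('pics/end2.png',cv2.resize(c['frame'][80:395,80:500,::-1],(800,600),interpolation=cv2.INTER_CUBIC))
E
```

```text
[ 0.67 -0.26  0.01] [-0.06  0.17  0.04] [ 0.3235 -0.5097  0.1783]
org [ 0.75016471 -0.01976034]
s -0.1 174 slope -0.086 x -0.226 -0.135 z med 0.149 xtip pct [-0.22  -0.179]
s -0.07 179 slope -0.113 x -0.223 -0.135 z med 0.148 xtip pct [-0.222 -0.179]
t -0.1 56 slope -0.091 x -0.18 -0.136 z med 0.149 xtip pct [-0.179 -0.156]
t -0.07 59 slope -0.139 x -0.186 -0.135 z med 0.146 xtip pct [-0.186 -0.157]
```

View pics/end2.png

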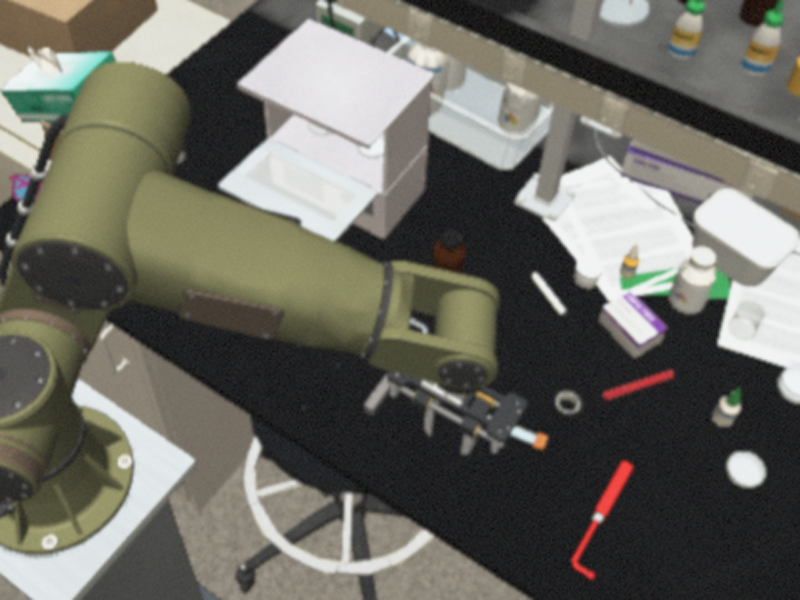

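The hatch is level at crop (300,185). The pole lies on the worktop with its tail at (378,395) and its hook at (415,322), and the arm is clear of everything.

```bash
python3 -c "
from station import *
print(hand_in())"
```

```text
the job is handed in; nothing more can be done
None
```

I swung the hatch down to its stop with the hook pole, unhooked the pole, laid it on the worktop and handed in at about 20 s; nothing but the pole should have touched the cabinet, though the arm hid the rod, beaker and jar in the last picture.

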